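Pack the prototype handset into its hinged case

TASK

Open the purple hinged case. Then draw the prototype handset out from under the plywood riser, put it down on the bare table clear of the riser and let go, take it again by its white tube (the foam leaves finger room only there) and lay it in the open case's foam pocket, black hub in the wider end. Finally close the lid fully; never drop the handset, and leave the bottle, the cup and the tape roll where they stand.

Things in the scene. Friction and masses are not known exactly. Their poses are not given: they have to be found in the camera images.
- case: Purple case fixed to the table: 150 mm deep (x -150 to 0), 210 wide (y), base 50 tall, walls and floor 5. Origin on the table under the middle of the rear hinge edge; x points away from the robot at yaw 0. Inside, pale foam, top 38 mm above the table, leaves a pocket along y centred at x = -85; between y = -45 and 25 there is no foam from front wall to rear wall (room for fingers)
- pocket (a point): Where the handset's centre comes to lie (case x -85, y 0, 25 mm above the table); axes as the case's. The pocket is 173 mm long: its +y end (y 25 to 86 mm) is 64 mm wide, for the hub; its -y end (y -86 to -45) is 50 mm wide, for the collar. So the handset's +x (hub end) must point along the case's +y
- lid (a joint): Lid angle: 0 shut, grows as it opens, 1.57 upright, at most 2.1 rad. Flat purple lid 150 x 210 x 12 mm, hinged about the case's y axis at case x = 0, 50 mm above the table (at the lid's underside). A stiff hinge (0.22 N m): it stays at any angle where it is left. It may start a little ajar
- lid_handle (a point): Middle of the black round bar on the lid's outside: 10 mm thick, 100 mm long along the case's y between two posts, its centre 35 mm above the lid's outer face. Shut, it is at case x = -138 mm, 97 mm above the table; at lid angle q it is at case x = -138 cos q + 47 sin q, height 50 + 138 sin q + 47 cos q (mm)
- riser: Low plywood riser (board on two side panels), fixed: 160 mm deep (its x, 0 to 160), 220 wide, top 64 mm above the table; opening under it 52 high, 196 wide, open in front. Papers lie on it (up to 80 mm above the table) from 67 mm behind the front edge. Origin on the table under the middle of its front edge; x points back under it, away from the robot at yaw 0
- handset_mid (a point): Handset's centre, 20 mm above what it lies on; 160 mm long along its x, 0.14 to 0.28 kg, balanced near here. Black hub x 30 to 80 (54 wide, 40 tall), white round tube 30 mm thick x -55 to 30, orange collar x -80 to -55 (40 wide, 40 tall). It starts flat on the table, hub under the riser, the collar end sticking out 42 to 52 mm in front
- bottle: Bystander: standing clear water bottle with a blue label, 64 mm in diameter, 190 mm tall; origin under its centre
- cup: Bystander: standing white cup, 72 mm across the rim, 85 mm tall; origin under its centre
- tape: Bystander: yellow roll of tape lying flat, 72 mm across, 35 mm tall; origin under its centre
Not all that is in view belongs to the job. Of the things that look like the part that bears handset_mid, take the one that is farthest from the robot's base at the start.

How it is judged:
On the way, in this order (a step that is already met when the one before it is completed fails the run):
1. the case's lid is opened (past 1.3 rad) (value of joint lid above 1.3 rad), for 0.1 s.
2. the handset lies flat on the table, wholly in front of the riser, let go (x of handset_mid in the frame of riser below -0.078 m and height (world z) of handset_mid below 0.026 m and linear speed of handset below 0.03 m/s and contact force between the fingers and handset below 0.1 N), for 0.2 s.
3. the handset lies in the foam pocket of the open case, let go (value of joint lid above 1 rad and horizontal distance between handset_mid and pocket below 0.012 m and height (world z) of handset_mid below 0.031 m and angle between the x axis of handset_mid and the y axis of case, either way round below 0.15 rad and contact force between the fingers and handset below 0.1 N), for 0.2 s.
At the end, for the whole second after the job is handed in: the lid is shut (within 0.05 rad), the handset lies at rest in the foam pocket (centre within 12 mm sideways and 6 mm in height of its place, in line within 0.15 rad), and bottle, cup and tape roll are within 30 mm of where they stood (value of joint lid between -0.05 and 0.05 rad and horizontal distance between handset_mid and pocket below 0.012 m and height (world z) of handset_mid below 0.031 m and angle between the x axis of handset_mid and the y axis of case, either way round below 0.15 rad and linear speed of handset below 0.02 m/s and distance of each of bottle, cup, tape from where it was at the start of the episode below 0.03 m); the robot touches nothing.
It fails at once if the handset is dropped or thrown (faster than 0.8 m/s with the fingers off it) (linear speed of handset above 0.8 m/s and contact force between the fingers and handset below 0.05 N).
It fails at once if the bottle is knocked over or moved more than 30 mm (angle between bottle's own z axis and vertical above 0.5 rad or distance of bottle from where it was at the start of the episode above 0.03 m).
It fails at once if the cup is knocked over or moved more than 30 mm (angle between cup's own z axis and vertical above 0.5 rad or distance of cup from where it was at the start of the episode above 0.03 m).
It fails at once if the tape roll is moved more than 30 mm (distance of tape from where it was at the start of the episode above 0.03 m).
It also fails if it takes over 72 s, if anything falls off the work surface, if the arm or the gripper's body presses on something with over 40 N, if the wrist force passes 120 N, or if a joint passes its speed limit or range.

ROBOT

A 7-joint arm with a two-finger parallel gripper is mounted at the origin on the work surface. World frame = base frame: x ahead of the robot, y to its left, z up, the work surface at z = 0. Lengths are in m, angles in rad, forces in N, time in s.
With the tool pointing down it reaches from about 0.4 to 0.875 m from the base axis. Payload 6.5 kg.
Tool frame: the origin (TCP) lies at the very end of the fingers, on their centre line; the grasp point (between the pads) lies 19 mm behind it; y points along the fingers, x is the direction in which the jaws open and shut, and the axes are right-handed (so a half turn about y gives the same grasp; the last joint's range is limited). The gripper opens to 85 mm and grips with 20 to 120 N. Pads are 22 mm wide; open, the fingers measure 114 mm over their backs; the gripper's body (76 mm by 85 mm) begins 54 mm behind the grasp point. The pads swing forward as they close: fully open they stand 13 mm farther back than shut.
Start: joints at [-1.359, 0.536, -0.004, 1.538, 0.003, 1.067, -0.071], TCP at [0.178, 0.625, 0.231] pointing down, gripper open.
Joint ranges: [-2.7, 2.7], [-0.37, 2.16], [-1.27, 1.26], [0.24, 2.4], [-1.31, 4.45], [0.19, 1.91], [-2.76, 2.76]. Speed limits (rad/s): [2.39, 2.39, 3.14, 3.14, 3.14, 3.14, 3.14].

INTERFACE

Orientations are given as a unit quaternion [w, x, y, z].
In Python, from cell import bot, imaging, order gives the robot as it stands.
- The arm moves only by the tool arm_command, never from a script. Its argument "moves" is a list of rows, each a list of 3 entries, a list of its own where there are three numbers: the shift along the tool's x, y, z normalised to -1 to 1, where 1 is 25 cm, then the turn, a rotation vector about the tool's x, y, z normalised to -1 to 1, where 1 is pi rad, then the opening, from -1 (shut) to 1 (fully open). A call has 1 to 10 rows; each row is the pose to reach, as a shift and turn from the pose commanded when the call began, along the tool's axes at that moment, turning the shorter way round; what a row does not reach only later rows make up. A row lasts 1/12 s, in which the tool goes at most 41.7 mm and 7.16 degrees, less where a joint would pass 70% of its speed; a pose out of reach is approached as far as the arm can. A call with a number of a shift or a turn outside -1 to 1 is refused whole. A call with a gripper value outside its range is refused whole. The fingers move at their own pace and stop on an object; "newtons" is the grip in N (left out, the last holds). Time passes only in rows, so rows that repeat a pose let the fingers close. It gives the time, the measured TCP pose, the force and the opening at its end, in the units of the state.
- bot.state(): the state, without advancing time (a new reading comes with each control period).
- imaging.get_image(name): name is "scene" or "top"; returns a dict with "image" (384x512x3 uint8, blue, green, red), "z_map" (384x512 float32, m along the optical axis (not along the pixel's ray), 0 where there is no reading), "fx", "fy", "cx", "cy" (pixels), "xyz" and "attitude" of the camera in the world. Camera axes: x right, y down, z forward; pixel columns grow to the right and rows downward; lengths in m; the calibration is good to about 2 mm. A picture is of the moment at which its call begins.
- order.close_job(): hands the job in, once; it reports no verdict.
The state is a dict: "time": time; "qpos": joint angles; "dq": joint speeds; "effort": joint torques, N m; "ee_pos": TCP position; "orientation": TCP orientation; "ft_force": force on the tool from outside, world axes, zero at the start; "moment": the same for the moment, N m; "finger_gap": finger opening in m.
Only numpy, scipy, OpenCV 4.12 (cv2) and the standard library are available. Lean on these libraries where they do the work, as an engineer would, in place of code of your own. Each camera call takes 0.05 s, during which the arm holds its last target. There are 200 camera calls.

## Working session

There is one attempt and no reset: what is moved stays moved. The work goes in short steps, Python scripts to look and compute and a tool call to move; the robot and the scene stay as the last step left them, time stands still between calls to the robot, and variables do not carry over. Pictures are saved under pics/ and viewed, about 8 in all and at most 12, crops included, and the job is handed in when it is done.

Besides the shell and the picture viewer there is one more tool, called after ">>>" by a JSON object that holds its "op" and its "data". arm_command: Moves the arm, as the interface text tells. Its arguments: {"type":"object","properties":{"moves":{"type":"array","items":{"type":"array"}},"newtons":{"type":"number"}},"required":["moves"]}

```bash
ls; mkdir -p pics; cat > h.py <<'E'
import numpy as np, cv2
from cell import bot, imaging, order
from scipy.spatial.transform import Rotation as R
def q2R(q): return R.from_quat([q[1],q[2],q[3],q[0]])
def grab(n):
    d=imaging.get_image(n); z=d["z_map"]; v,u=np.indices(z.shape)
    P=np.stack([(u-d["cx"])/d["fx"]*z,(v-d["cy"])/d["fy"]*z,z],-1)
    A=np.array(d["attitude"]); M=A if A.shape==(3,3) else q2R(A).as_matrix()
    W=P@M.T+np.array(d["xyz"]); W[z==0]=np.nan
    return d["image"],W,d
def tool():
    s=bot.state(); return np.array(s["ee_pos"]),q2R(s["orientation"])
def goal(p,Rg):
    "shift and turn units from current measured pose to world TCP p, rotation Rg"
    c,Rc=tool(); return (Rc.inv().apply(np.array(p)-c)/.25).round(3),((Rc.inv()*Rg).as_rotvec()/np.pi).round(3)
E
python3 - <<'E'
from h import *
for n in("scene","top"):
    im,W,d=grab(n); cv2.imwrite(f"pics/{n}0.png",im); np.save(f"{n}0.npy",W); print(n,d["xyz"],d["attitude"],d["fx"])
    cv2.imwrite(f"{n}0raw.png",im)
print(bot.state())
E
```

```text
pics
scene [ 1.20384126 -0.39815515  1.02041084] [-0.3082414   0.80104123  0.47987431 -0.18177141] 451.75680636898636
top [ 0.35678165 -0.01391869  1.10019686] [-0.04177368  0.71075097 -0.700986    0.04131155] 438.84540197222987
{'time': 0.1, 'qpos': array([-1.35923089,  0.53709981, -0.00440384,  1.5387577 ,  0.0026265 ,
        1.0673068 , -0.07120782]), 'dq': array([ 0.00126563, -0.00132086,  0.00169885, -0.0033483 , -0.00131295,
        0.00086176,  0.00152658]), 'effort': array([ 2.95612655e-03, -5.84560347e+01,  1.05211459e+00, -2.59782654e+01,
        1.27016148e-02,  4.49866347e-03,  4.23102858e-05]), 'ee_pos': array([0.17812186, 0.62453262, 0.23050143]), 'orientation': array([-0.56401763,  0.56477007,  0.42557385, -0.42638688]), 'ft_force': array([ 0.00407458, -0.41768704,  0.27413245]), 'moment': array([-0.0071034 ,  0.00744289,  0.02172164]), 'finger_gap': 0.08524418692201637}
```

View pics/scene0.png

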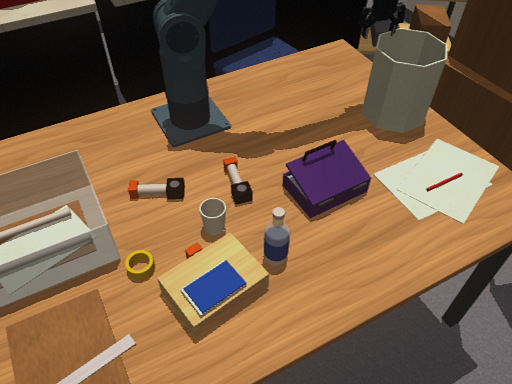

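View pics/top0.png

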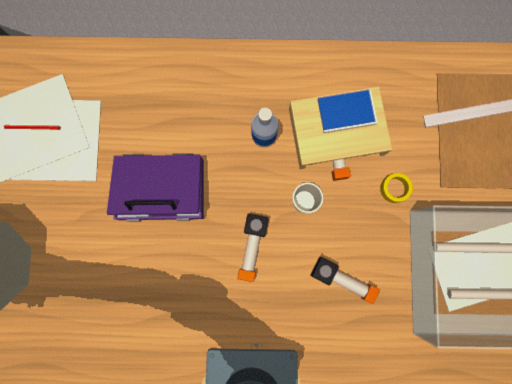

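Top view: the case is at (157,187) with the lid ajar and its handle at (150,204). The riser is at (340,127), with a collar sticking out at (341,172). The bottle is at (265,128), the cup at (308,198) and the tape at (397,187). Three things could be taken for the handset: (252,247), (345,280), and the one under the riser at (341,172). The last is the farthest from the base and matches the description, so I choose it. Next I measure and take a close crop to check.

```bash
cat > m.py <<'E'
from h import *
W=np.load("top0.npy"); im=cv2.imread("top0raw.png"); hsv=cv2.cvtColor(im,cv2.COLOR_BGR2HSV); Z=W[...,2]
def box(name,m,roi):
    u0,u1,v0,v1=roi; k=np.zeros(m.shape,bool); k[v0:v1,u0:u1]=m[v0:v1,u0:u1]; k&=np.isfinite(Z)
    p=W[k]; r=cv2.minAreaRect(p[:,:2].astype(np.float32)); print(name,k.sum(),"mean",p.mean(0).round(4),"z",np.percentile(p[:,2],[5,50,95]).round(3)); print("   corners",cv2.boxPoints(r).round(4).tolist(),"size",np.round(r[1],4)); return p
hue,sat,val=cv2.split(hsv)
print("table z",np.nanmedian(Z[300:330,100:200]),np.nanmedian(Z[60:80,200:280]))
box("riser top",(Z>.055)&(Z<.073),(280,400,80,172))
box("collar",(hue<12)&(sat>170)&(Z>.03)&(Z<.05),(325,358,160,185))
box("bottle",Z>.05,(245,285,100,152))
box("cup",Z>.075,(288,328,178,218))
box("tape",(Z>.028),(378,418,168,208))
p=box("lid purple",(Z>.04)&(Z<.15),(100,215,145,225))
h=box("handle",(val<60)&(Z>.08),(120,180,195,215))
for v in range(150,225,5): print(v,W[v,157].round(3),W[v,115].round(3),W[v,197].round(3),im[v,157])
for v in range(155,185,3): print(v,W[v,341].round(3),im[v,341])
cv2.imwrite("pics/crop1.png",cv2.resize(im[75:215,240:420],None,fx=4,fy=4,interpolation=cv2.INTER_CUBIC))
E
python3 m.py
```

```text
table z 0.000979587367702095 0.0008408105745771888
riser top 4037 mean [ 0.6306 -0.1986  0.0647] z [0.061 0.065 0.068]
   corners [[0.5511000156402588, -0.1128000020980835], [0.5910000205039978, -0.33090001344680786], [0.7494000196456909, -0.3019999861717224], [0.7095999717712402, -0.08389999717473984]] size [0.1611 0.2217]
collar 32 mean [ 0.5333 -0.2056  0.0384] z [0.033 0.039 0.043]
   corners [[0.5223000049591064, -0.19580000638961792], [0.5274999737739563, -0.22849999368190765], [0.5504999756813049, -0.2249000072479248], [0.5454000234603882, -0.19220000505447388]] size [0.0233 0.0331]
bottle 785 mean [ 0.6252 -0.0217  0.1328] z [0.065 0.13  0.192]
   corners [[0.6033999919891357, -0.053700000047683716], [0.661300003528595, -0.05469999834895134], [0.6624000072479248, 0.009399999864399433], [0.6044999957084656, 0.010400000028312206]] size [0.0641 0.0579]
cup 194 mean [ 0.4721 -0.1269  0.0845] z [0.077 0.085 0.089]
   corners [[0.4350999891757965, -0.1582999974489212], [0.5060999989509583, -0.15860000252723694], [0.5063999891281128, -0.09070000052452087], [0.43529999256134033, -0.0
[... 1720 characters left out ...]
.099] [0.445 0.319 0.096] [0.447 0.13  0.098] [104  50  84]
210 [0.434 0.221 0.101] [0.433 0.316 0.104] [0.435 0.129 0.103] [115  52  91]
215 [0.429 0.243 0.002] [0.425 0.332 0.051] [0.428 0.137 0.041] [84 45 71]
220 [0.417 0.242 0.004] [0.415 0.348 0.003] [0.418 0.143 0.002] [ 79 134 187]
155 [ 0.575 -0.207  0.065] [112 191 224]
158 [ 0.569 -0.208  0.06 ] [ 96 147 177]
161 [ 0.567 -0.213  0.034] [184 208 224]
164 [ 0.559 -0.212  0.038] [186 209 221]
167 [ 0.551 -0.212  0.039] [161 183 200]
170 [ 0.543 -0.212  0.04 ] [  9  95 226]
173 [ 0.536 -0.211  0.042] [ 10  99 227]
176 [ 0.528 -0.211  0.04 ] [ 10 105 227]
179 [ 0.526 -0.217  0.011] [ 28  76 138]
182 [ 0.519 -0.218  0.003] [ 89 154 216]
```

View pics/crop1.png

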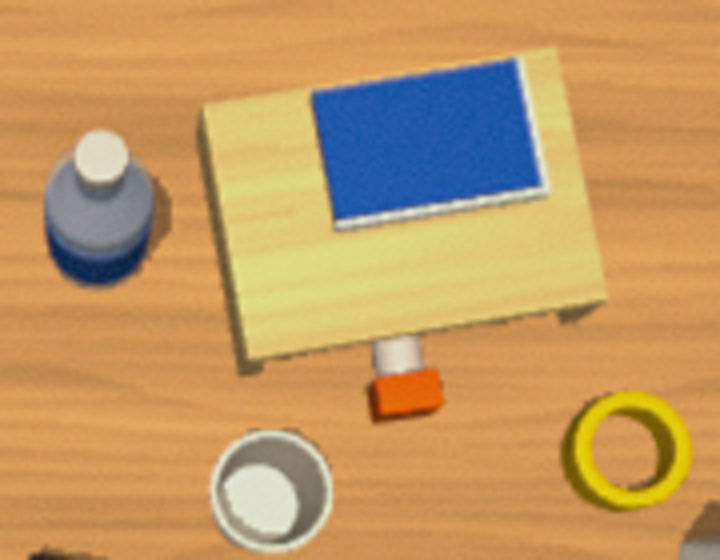

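Close crop (4x): the orange collar at crop (407,395) and a bit of white tube stick out from under the riser's front edge. The choice is confirmed. All sizes, heights and z values match the given ones. Next I work out the first moves.

```bash
cat >> h.py <<'E'
CASE=np.array([.573,.236,0]);CY=.025
RIS=np.array([.571,-.222,0]);RY=.18
def down(yaw):  # tool y down, tool x at world yaw
    x=np.array([np.cos(yaw),np.sin(yaw),0]);y=np.array([0,0,-1.]);return R.from_matrix(np.stack([x,y,np.cross(x,y)],1))
def handle(q,up=0):
    x=-.138*np.cos(q)+.047*np.sin(q); z=.05+.138*np.sin(q)+.047*np.cos(q)
    return CASE+[x*np.cos(CY),x*np.sin(CY),z-.019+up]
E
python3 - <<'E'
from h import *
p,Rc=tool(); print(Rc.as_matrix().round(3)); x=Rc.as_matrix()[:,0]; print("yaw of tool x",np.arctan2(x[1],x[0]))
for q in(0,.285): print(q,handle(q))
for yaw in (CY,CY+np.pi): print(goal(handle(.285,.10),down(yaw)))
E
```

```text
[[ 0.274 -0.    -0.962]
 [ 0.962 -0.002  0.274]
 [-0.002 -1.    -0.   ]]
yaw of tool x 1.2930775207635223
0 [0.43504312 0.23255036 0.078     ]
0.285 [0.45381835 0.23301984 0.11490383]
(array([-1.204,  0.065, -1.49 ]), array([ 0.   ,  0.404, -0.   ]))
(array([-1.204,  0.065, -1.49 ]), array([-0.   , -0.596, -0.   ]))
```

```bash
python3 - <<'E'
from h import *
W=np.load("scene0.npy")
for v,u in [(40,405),(60,375),(125,400),(60,440),(38,380),(100,370)]: print(v,u,W[v,u].round(3))
W=np.load("top0.npy"); print(W[265,10],W[230,25],W[300,20])
E
```

```text
40 405 [0.211 0.726 0.219]
60 375 [0.264 0.555 0.221]
125 400 [0.396 0.607 0.029]
60 440 [0.409 0.677 0.266]
38 380 [0.196 0.624 0.246]
100 370 [0.284 0.555 0.077]
[0.30508489 0.55248292 0.08962249] [ 0.38746319  0.57385466 -0.00314694] [2.16097953e-01 5.71207476e-01 2.68659191e-04]
```

>>> {"op": "arm_command", "data": {"moves": [[[0,-0.72,0],[0,0,0],1],[[0,-0.72,0],[0,0,0],1],[[0,-0.72,0],[0,0,0],1],[[0,-0.72,0],[0,0,0],1],[[-0.96,-0.72,-0.96],[0,0.4,0],1],[[-0.96,-0.72,-0.96],[0,0.4,0],1],[[-0.96,-0.72,-0.96],[0,0.4,0],1],[[-0.96,-0.72,-0.96],[0,0.4,0],1],[[-0.96,-0.72,-0.96],[0,0.4,0],1],[[-0.96,-0.72,-0.96],[0,0.4,0],0.0]]}}

```text
time: 0.93
ee_pos: [0.3002, 0.4046, 0.4075]
orientation: [-0.682, 0.682, 0.187, -0.188]
ft_force: [1.4, -0.3, 1.0]
finger_gap: 0.0755
```

```bash
python3 -c "
from h import *
print(bot.state()['finger_gap'],tool()[0],goal(handle(.285,.06),down(CY)))"
```

```text
0.07550161276734793 [0.30019341 0.40460314 0.40753416] (array([ 0.177,  0.93 , -0.904]), array([ 0.   ,  0.163, -0.   ]))
```

>>> {"op": "arm_command", "data": {"moves": [[[0.18,0.9,-0.9],[0,0.163,0],-0.2],[[0.18,0.9,-0.9],[0,0.163,0],-0.2],[[0.18,0.9,-0.9],[0,0.163,0],-0.2],[[0.18,0.9,-0.9],[0,0.163,0],-0.2],[[0.18,0.9,-0.9],[0,0.163,0],-0.2],[[0.18,0.9,-0.9],[0,0.163,0],-0.2],[[0.18,0.9,-0.9],[0,0.163,0],-0.2],[[0.18,0.9,-0.9],[0,0.163,0],-0.2],[[0.18,0.9,-0.9],[0,0.163,0],-0.2],[[0.18,0.9,-0.9],[0,0.163,0],-0.2]]}}

```text
time: 1.77
ee_pos: [0.4542, 0.2357, 0.1815]
orientation: [-0.706, 0.708, 0.009, -0.011]
ft_force: [-0.2, -0.6, 1.1]
finger_gap: 0.034
```

```bash
python3 -c "
from h import *
print(bot.state()['finger_gap'],tool()[0],goal(handle(.285,0),down(CY)))
im,W,d=grab('scene');cv2.imwrite('pics/s1.png',cv2.resize(im[80:240,250:450],None,fx=3.5,fy=3.5))"
```

```text
0.03400749876725029 [0.45417666 0.2357037  0.18152271] (array([-0.001,  0.267, -0.01 ]), array([ 0.001,  0.001, -0.001]))
```

View pics/s1.png

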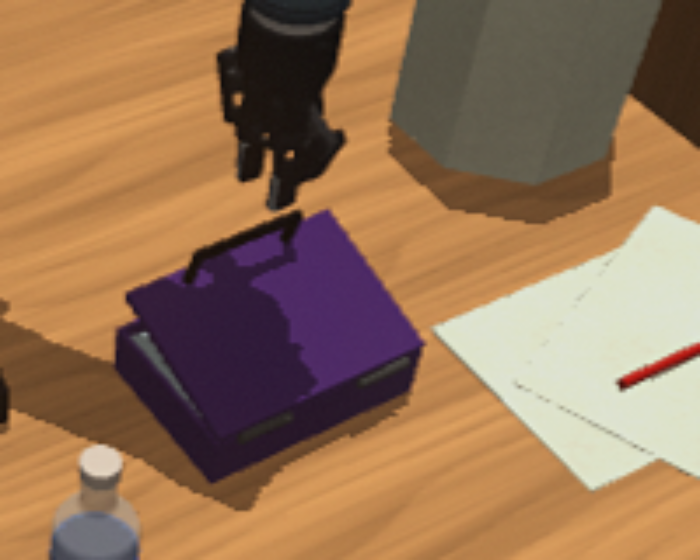

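The gripper is above the bar (bar at crop (245,240)), with its fingers astride the bar in case x. I descend and grip.

>>> {"op": "arm_command", "data": {"moves": [[[0,0.13,-0.01],[0,0,0],-0.2],[[0,0.265,-0.01],[0,0,0],-0.2],[[0,0.265,-0.01],[0,0,0],-0.2],[[0,0.265,-0.01],[0,0,0],-0.2],[[0,0.265,-0.01],[0,0,0],-1],[[0,0.265,-0.01],[0,0,0],-1],[[0,0.265,-0.01],[0,0,0],-1],[[0,0.265,-0.01],[0,0,0],-1],[[0,0.265,-0.01],[0,0,0],-1],[[0,0.265,-0.01],[0,0,0],-1]], "newtons": 40}}

```text
time: 2.65
ee_pos: [0.4484, 0.236, 0.1176]
orientation: [0.707, -0.707, -0.008, 0.016]
ft_force: [-18.0, 1.0, 11.0]
finger_gap: 0.0085
```

```bash
python3 -c "
from h import *
s=bot.state();print(s['finger_gap'],tool()[0],s['ft_force'])
p0,_=tool()
for q in np.linspace(.4,1.7,14):
  d=handle(q)-handle(.285); print(round(q,2),(down(CY).inv().apply(d)/.25).round(3))"
```

```text
0.008480191761830135 [0.44835464 0.23600421 0.1176197 ] [-17.97486376   1.00532121  10.98881684]
0.4 [ 0.042 -0.053 -0.   ]
0.5 [ 0.083 -0.094  0.   ]
0.6 [ 0.127 -0.131 -0.   ]
0.7 [ 0.176 -0.164 -0.   ]
0.8 [ 0.227 -0.191 -0.   ]
0.9 [ 0.281 -0.214 -0.   ]
1.0 [ 0.337 -0.23  -0.   ]
1.1 [ 0.394 -0.242 -0.   ]
1.2 [ 0.452 -0.247 -0.   ]
1.3 [ 0.51  -0.247 -0.   ]
1.4 [ 0.568 -0.24  -0.   ]
1.5 [ 0.625 -0.228 -0.   ]
1.6 [ 0.681 -0.211 -0.   ]
1.7 [ 0.734 -0.188 -0.   ]
```

>>> {"op": "arm_command", "data": {"moves": [[[0.02,-0.06,0],[0,0,0],-1],[[0.06,-0.1,0],[0,0,0],-1],[[0.105,-0.14,0],[0,0,0],-1],[[0.155,-0.173,0],[0,0,0],-1],[[0.205,-0.2,0],[0,0,0],-1],[[0.26,-0.222,0],[0,0,0],-1],[[0.315,-0.24,0],[0,0,0],-1],[[0.372,-0.25,0],[0,0,0],-1],[[0.43,-0.256,0],[0,0,0],-1],[[0.488,-0.255,0],[0,0,0],-1]]}}

```text
time: 3.48
ee_pos: [0.5771, 0.2397, 0.1837]
orientation: [0.708, -0.706, -0.012, 0.011]
ft_force: [-3.8, -0.8, 11.4]
finger_gap: 0.008
```

```bash
python3 -c "
from h import *
s=bot.state();print(s['finger_gap'],tool()[0],s['ft_force'],s['moment'])"
```

```text
0.008001926506276348 [0.57706464 0.23974531 0.18372888] [-3.77464951 -0.78172529 11.42052068] [-0.06286175  0.85369619 -0.04735001]
```

>>> {"op": "arm_command", "data": {"moves": [[[0.058,0.005,0],[0,0,0],-1],[[0.115,0.017,0],[0,0,0],-1],[[0.171,0.034,0],[0,0,0],-1],[[0.224,0.055,0],[0,0,0],-1],[[0.224,0.055,0],[0,0,0],-1],[[0.224,0.055,0],[0,0,0],-0.45],[[0.224,0.055,0],[0,0,0],-0.45],[[0.224,0.055,0],[0,0,0],-0.45],[[0.224,0.055,0],[0,0,0],-0.45]]}}

```text
time: 4.23
ee_pos: [0.6318, 0.2406, 0.167]
orientation: [0.707, -0.707, -0.011, 0.011]
ft_force: [0.2, -0.4, -0.5]
finger_gap: 0.0235
```

```bash
python3 -c "
from h import *
s=bot.state();print(s['finger_gap'],tool()[0],s['ft_force'],s['moment'])"
```

```text
0.023496959968399494 [0.6317938  0.24055719 0.1670408 ] [ 0.18950373 -0.41680885 -0.50589187] [-0.00625186  0.01335638  0.00826411]
```

>>> {"op": "arm_command", "data": {"moves": [[[0,-0.3,0],[0,0,0],-0.45],[[0,-0.5,0],[0,0,0],-0.45],[[0,-0.5,0],[0,0,0],-0.45],[[0,-0.5,0],[0,0,0],-0.45],[[-0.3,-0.5,0.96],[0,0.3,0],0.2],[[-0.3,-0.5,0.96],[0,0.3,0],0.2],[[-0.3,-0.5,0.96],[0,0.3,0],0.2],[[-0.3,-0.5,0.96],[0,0.3,0],0.2],[[-0.3,-0.5,0.96],[0,0.3,0],0.2],[[-0.3,-0.5,0.96],[0,0.3,0],0.2]]}}

```text
time: 5.07
ee_pos: [0.5491, 0.4784, 0.2916]
orientation: [0.661, -0.661, 0.251, -0.251]
ft_force: [0.8, 0.3, -0.1]
finger_gap: 0.0512
```

```bash
python3 -c "
from h import *
s=bot.state();print(s['finger_gap'],tool()[0])
im,W,d=grab('top');cv2.imwrite('pics/t2.png',im);np.save('t2.npy',W);cv2.imwrite('t2raw.png',im)
print(goal([.5365,-.211,.13],down(.155-np.pi/2)))"
```

```text
0.05118039029575549 [0.54909945 0.47836095 0.29161261]
(array([ 1.844,  0.623, -2.119]), array([ 0.   ,  0.22 , -0.003]))
```

View pics/t2.png

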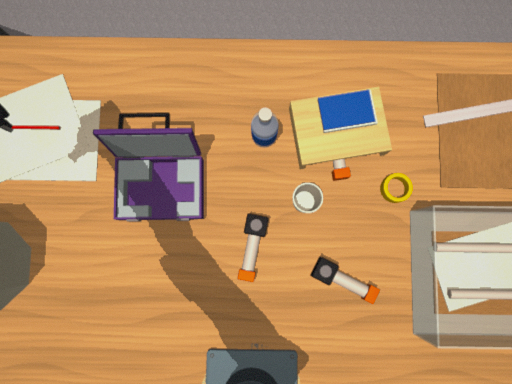

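Lid is open, leaning past vertical (around (150,145)). The case interior is visible, with foam and pocket at (160,187). The arm went left over the papers (my sign slip) and touched nothing. Next I refine the case pose and measure the lid angle.

```bash
python3 - <<'E'
from h import *
W=np.load("t2.npy");Z=W[...,2];im=cv2.imread("t2raw.png");hsv=cv2.cvtColor(im,cv2.COLOR_BGR2HSV)
roi=np.zeros(Z.shape,bool);roi[160:225,105:212]=1
m=roi&(Z>.02)&(Z<.06); p=W[m]; r=cv2.minAreaRect(p[:,:2].astype(np.float32)); print("base",cv2.boxPoints(r).round(4).tolist(),np.round(r[1],4))
foam=roi&(Z>.03)&(Z<.045)&(hsv[...,1]<90)
p=W[foam];print("foam z",np.median(p[:,2]),foam.sum())
# in case frame
c,s=np.cos(CY),np.sin(CY)
def cf(P): d=P[...,:2]-CASE[:2]; return np.stack([d[...,0]*c+d[...,1]*s,-d[...,0]*s+d[...,1]*c],-1)
q=cf(p)
for n,k in (("+y",q[:,1]>0),("-y",q[:,1]<0)): print(n,q[k].min(0).round(4),q[k].max(0).round(4))
for col in range(115,205,6):
    f=[v for v in range(160,222) if foam[v,col]]
    if f: print(col,"v",f[0],f[-1],[v for a,v in zip(f,f[1:]) if v-a>1],"gap", [(cf(W[a,col]).round(3).tolist(),cf(W[v,col]).round(3).tolist()) for a,v in zip(f,f[1:]) if v-a>3])
lid=np.zeros(Z.shape,bool);lid[125:160,100:195]=1
P=W[lid&(Z>.08)&(Z<.21)&(hsv[...,1]>60)&(hsv[...,0]>115)]; print("lid",P.mean(0)); 
for v in range(115,165,4): print(v,W[v,150].round(3),W[v,125].round(3),W[v,185].round(3),im[v,150])
E
```

```text
base [[0.41100001335144043, 0.336899995803833], [0.41690000891685486, 0.1257999986410141], [0.5679000020027161, 0.12999999523162842], [0.5619999766349792, 0.3411000072956085]] [0.1511 0.2112]
foam z 0.03897460831099231 2084
+y [-0.158   0.0236] [-0.0085  0.1027]
-y [-0.1589 -0.0971] [-0.0095 -0.043 ]
121 v 160 216 [] gap []
127 v 160 216 [206] gap [([-0.057, 0.077], [-0.123, 0.076])]
133 v 160 216 [206] gap [([-0.058, 0.062], [-0.123, 0.061])]
139 v 160 220 [205, 220] gap [([-0.057, 0.048], [-0.121, 0.046]), ([-0.148, 0.046], [-0.158, 0.044])]
145 v 160 216 [205] gap [([-0.057, 0.034], [-0.122, 0.031])]
181 v 160 220 [202, 220] gap [([-0.064, -0.055], [-0.115, -0.056]), ([-0.147, -0.056], [-0.159, -0.055])]
187 v 160 220 [202, 220] gap [([-0.063, -0.069], [-0.115, -0.069]), ([-0.147, -0.071], [-0.159, -0.07])]
193 v 160 215 [202] gap [([-0.064, -0.084], [-0.115, -0.085])]
lid [0.59158972 0.22580649 0.1906917 ]
115 [0.632 0.224 0.184] [0.63  0.277 0.188] [0.688 0.182 0.002] [27 31 30]
119 [0.677 0.272 0.   ] [ 0.676  0.336 -0.   ] [0.678 0.182 0.001] [ 86 152 216]
123 [0.665 0.271 0.003] [ 0.666  0.336 -0.001] [0.666 0.181 0.005] [ 84 146 209]
127 [0.655 0.27  0.003] [0.654 0.335 0.002] [0.656 0.181 0.003] [ 86 151 207]
131 [0.593 0.219 0.2  ] [0.592 0.271 0.201] [0.594 0.146 0.199] [128  60 104]
135 [0.587 0.221 0.189] [0.586 0.274 0.19 ] [0.589 0.148 0.183] [110 108 107]
139 [0.584 0.227 0.165] [0.582 0.28  0.17 ] [0.585 0.151 0.164] [98 99 99]
143 [0.581 0.233 0.142] [0.579 0.288 0.145] [0.582 0.155 0.142] [ 97 101  97]
147 [0.577 0.238 0.119] [0.576 0.295 0.12 ] [0.578 0.159 0.116] [96 99 94]
151 [0.573 0.245 0.09 ] [0.572 0.303 0.094] [0.575 0.164 0.087] [93 95 92]
155 [0.569 0.251 0.066] [0.567 0.31  0.069] [0.572 0.169 0.057] [92 98 94]
159 [0.563 0.256 0.045] [0.563 0.318 0.043] [0.565 0.171 0.041] [82 33 68]
163 [0.557 0.261 0.025] [0.554 0.319 0.039] [0.555 0.171 0.04 ] [70 72 70]
```

>>> {"op": "arm_command", "data": {"moves": [[[0.87,0,-1],[0,0,0],0.25],[[0.87,0,-1],[0,0,0],0.25],[[0.87,0,-1],[0,0,0],0.25],[[0.87,0,-1],[0,0,0],0.25],[[0.87,0,-1],[0,0,0],0.25],[[0.87,0,-1],[0,0,0],0.25],[[0.87,0,-1],[0,0,0],0.25],[[0.87,0,-1],[0,0,0],0.25],[[0.87,0,-1],[0,0,0],0.25]]}}

```text
time: 5.87
ee_pos: [0.5495, 0.1345, 0.2924]
orientation: [-0.659, 0.662, -0.252, 0.253]
ft_force: [-0.0, -1.0, -0.1]
finger_gap: 0.0537
```

>>> {"op": "arm_command", "data": {"moves": [[[0.97,0,-1],[0,0.22,0],0.25],[[0.97,0,-1],[0,0.22,0],0.25],[[0.97,0,-1],[0,0.22,0],0.25],[[0.97,0,-1],[0,0.22,0],0.25],[[0.97,0,-1],[0,0.22,0],0.25],[[0.97,0,-1],[0,0.22,0],0.25],[[0.97,0,-1],[0,0.22,0],0.25],[[0.97,0,-1],[0,0.22,0],0.25],[[0.97,0,-1],[0,0.22,0],0.25],[[0.97,0,-1],[0,0.22,0],0.25]]}}

```text
time: 6.7
ee_pos: [0.5657, -0.2083, 0.2919]
orientation: [-0.536, 0.538, -0.46, 0.461]
ft_force: [-0.4, -0.1, -0.1]
finger_gap: 0.0532
```

```bash
sed -i 's/CASE=np.array(\[.573,.236,0\])/CASE=np.array([.5685,.236,0])/' h.py; python3 -c "
from h import *
s=bot.state();print(s['finger_gap'],tool()[0],s['qpos'].round(2))
print(goal([.536,-.211,.10],down(.155-np.pi/2)))"
```

```text
0.0531832298593395 [ 0.56566492 -0.2082805   0.2918531 ] [-0.29  0.49  0.81  1.64 -0.38  1.17 -0.81]
(array([-0.01 ,  0.767, -0.119]), array([ 0.   , -0.   ,  0.001]))
```

>>> {"op": "arm_command", "data": {"moves": [[[0,0.5,-0.119],[0,0,0],0.3],[[0,0.767,-0.119],[0,0,0],0.3],[[0,0.767,-0.119],[0,0,0],0.3],[[0,0.767,-0.119],[0,0,0],0.3],[[0,0.767,-0.119],[0,0,0],0.3],[[0,0.767,-0.119],[0,0,0],0.3],[[0,0.767,-0.119],[0,0,0],0.3]]}}

```text
time: 7.28
ee_pos: [0.5374, -0.2061, 0.0994]
orientation: [-0.539, 0.539, -0.459, 0.457]
ft_force: [0.3, 0.6, 0.4]
finger_gap: 0.0555
```

```bash
python3 -c "
from h import *
s=bot.state();print(s['finger_gap'],tool()[0])
print(goal([.536,-.213,.006],down(.155-np.pi/2)))
im,W,d=grab('scene');cv2.imwrite('pics/s3.png',cv2.resize(im[150:310,110:310],None,fx=3.5,fy=3.5))"
```

```text
0.05548776752793806 [ 0.53741356 -0.20611951  0.099359  ]
(array([ 0.027,  0.373, -0.009]), array([ 0.001,  0.002, -0.   ]))
```

View pics/s3.png

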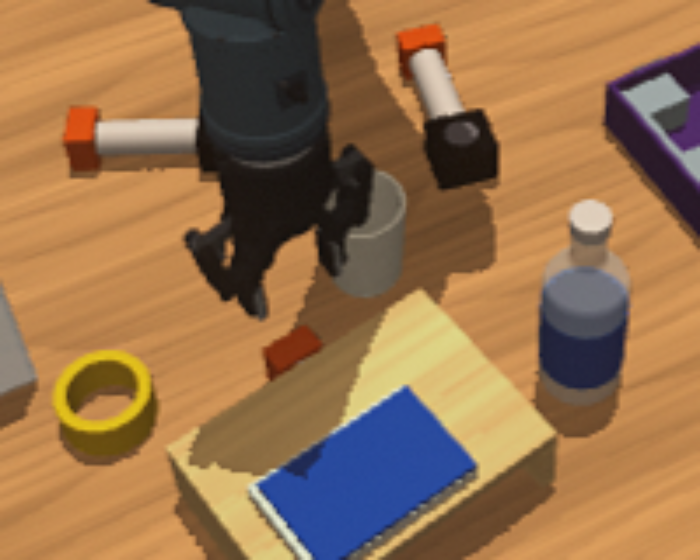

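Fingers hang behind the collar (collar at crop (292,352)). The cup stands beside the right finger, so I will veer slightly away from it while pulling. I descend and grip.

>>> {"op": "arm_command", "data": {"moves": [[[0.027,0.15,-0.009],[0,0,0],0.3],[[0.027,0.25,-0.009],[0,0,0],0.3],[[0.027,0.37,-0.009],[0,0,0],0.3],[[0.027,0.37,-0.009],[0,0,0],0.3],[[0.027,0.37,-0.009],[0,0,0],-1],[[0.027,0.37,-0.009],[0,0,0],-1],[[0.027,0.37,-0.009],[0,0,0],-1],[[0.027,0.37,-0.009],[0,0,0],-1],[[0.027,0.37,-0.009],[0,0,0],-1],[[0.027,0.37,-0.009],[0,0,0],-1]], "newtons": 40}}

```text
time: 8.17
ee_pos: [0.5385, -0.2148, 0.0095]
orientation: [0.539, -0.538, 0.457, -0.459]
ft_force: [-0.4, 1.4, 9.4]
finger_gap: 0.0397
```

>>> {"op": "arm_command", "data": {"moves": [[[0,-0.012,-0.06],[0,0,0],-1],[[0.02,-0.012,-0.13],[0,0,0],-1],[[0.04,-0.012,-0.2],[0,0,0],-1],[[0.055,-0.012,-0.27],[0,0,0],-1],[[0.07,-0.012,-0.34],[0,0,0],-1],[[0.08,-0.012,-0.41],[0,0,0],-1],[[0.09,-0.012,-0.48],[0,0,0],-1],[[0.09,-0.012,-0.54],[0,0,0],-1],[[0.09,-0.012,-0.575],[0,0,0],-1],[[0.09,-0.012,-0.575],[0,0,0],-1]]}}

```text
time: 9.0
ee_pos: [0.3968, -0.2601, 0.0109]
orientation: [-0.538, 0.538, -0.459, 0.459]
ft_force: [0.4, -0.1, -0.9]
finger_gap: 0.0397
```

>>> {"op": "arm_command", "data": {"moves": [[[0,0,0],[0,0,0],-1],[[0,0,0],[0,0,0],0.25],[[0,0,0],[0,0,0],0.25],[[0,0,0],[0,0,0],0.25],[[0,0,0],[0,0,0],0.25],[[0,0,0],[0,0,0],0.25],[[0,-0.3,0],[0,0,0],0.25],[[0,-0.4,0],[0,0,0],0.25],[[0,-0.4,0],[0,0,0],0.25],[[0,-0.4,0],[0,0,0],0.25]]}}

```text
time: 9.83
ee_pos: [0.4008, -0.261, 0.1137]
orientation: [0.539, -0.538, 0.456, -0.46]
ft_force: [-1.0, 0.4, -0.7]
finger_gap: 0.0537
```

```bash
python3 -c "
from h import *
s=bot.state();print(s['finger_gap'],tool()[0],s['qpos'].round(2))
im,W,d=grab('top');cv2.imwrite('pics/t4.png',im);np.save('t4.npy',W);cv2.imwrite('t4raw.png',im)"
```

```text
0.05374646247229456 [ 0.40082288 -0.2610129   0.11365999] [-0.06  0.51  0.68  2.11 -0.52  0.68 -0.44]
```

View pics/t4.png

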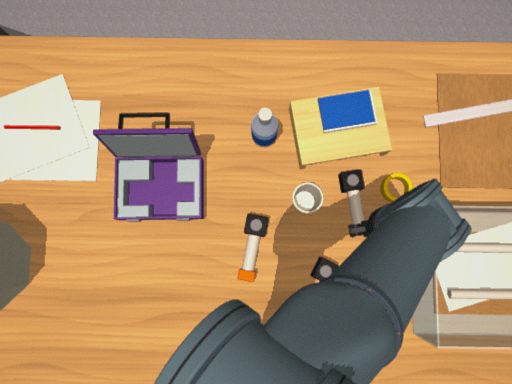

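The handset (hub (351,180), tube to (356,212)) lies clear of the riser; cup, tape and bottle have not moved. I measure it for the regrasp.

```bash
cat > hs.py <<'E'
from h import *
def fit(W,im,roi):
    u0,u1,v0,v1=roi;Z=W[...,2];g=im.max(2).astype(int);hs=cv2.cvtColor(im,cv2.COLOR_BGR2HSV)
    m=np.zeros(Z.shape,bool);m[v0:v1,u0:u1]=1
    hub=m&(g<75)&(Z>.03)&(Z<.05); tube=m&(hs[...,1]<70)&(g>110)&(Z>.02)&(Z<.045)
    h=W[hub];r=cv2.minAreaRect(h[:,:2].astype(np.float32));t=W[tube]
    print("hub",hub.sum(),np.round(r[0],4),np.round(r[1],4),r[2],"tube",tube.sum(),t.mean(0).round(4))
    d=np.linalg.svd(t[:,:2]-t[:,:2].mean(0))[2][0]; d*=np.sign(d@(np.array(r[0])-t[:,:2].mean(0)))
    print("tube axis yaw",np.arctan2(d[1],d[0])); v=np.array(r[0])-t[:,:2].mean(0);yaw=np.arctan2(v[1],v[0]);print("hub-tube yaw",yaw)
    print("mid",np.array(r[0])-.055*np.array([np.cos(yaw),np.sin(yaw)])); b=cv2.boxPoints(r);print(b.round(3).tolist())
E
python3 - <<'E'
from hs import *
fit(np.load("t4.npy"),cv2.imread("t4raw.png"),(335,372,165,225))
d=np.load("t4.npy"); print(d[180,351],d[210,356],d[195,353])
E
```

```text
hub 297 [ 0.5188 -0.2376] [0.0482 0.051 ] 8.754570960998535 tube 475 [ 0.4681 -0.2454  0.0341]
tube axis yaw 0.12883407423525547
hub-tube yaw 0.15428927359537384
mid [ 0.46443834 -0.24600434]
[[0.4909999966621399, -0.2160000056028366], [0.49900001287460327, -0.26600000262260437], [0.5460000038146973, -0.2590000033378601], [0.5389999747276306, -0.20900000631809235]]
[ 0.51808982 -0.23458909  0.04532701] [ 0.44600264 -0.24805361  0.03534191] [ 0.4824258  -0.24077304  0.03719015]
```

```bash
python3 -c "
from h import *
print(goal([.454,-.2485,.06],down(.145-np.pi/2)),goal([.454,-.2485,.004],down(.145-np.pi/2)))"
```

```text
(array([-0.011,  0.208,  0.22 ]), array([-0.001,  0.005,  0.001])) (array([-0.012,  0.432,  0.219]), array([-0.001,  0.005,  0.001]))
```

>>> {"op": "arm_command", "data": {"moves": [[[-0.01,0,0.15],[0,0.005,0],0.25],[[-0.011,0.1,0.22],[0,0.005,0],0.25],[[-0.011,0.2,0.22],[0,0.005,0],0.25],[[-0.011,0.3,0.22],[0,0.005,0],0.25],[[-0.011,0.43,0.22],[0,0.005,0],0.25],[[-0.011,0.43,0.22],[0,0.005,0],0.25],[[-0.011,0.43,0.22],[0,0.005,0],0.25],[[-0.011,0.43,0.22],[0,0.005,0],0.25]]}}

```text
time: 10.55
ee_pos: [0.4517, -0.2481, 0.0031]
orientation: [-0.535, 0.535, -0.463, 0.462]
ft_force: [0.4, 0.1, 0.5]
finger_gap: 0.0531
```

>>> {"op": "arm_command", "data": {"moves": [[[0,0,0],[0,0,0],-1],[[0,0,0],[0,0,0],-1],[[0,0,0],[0,0,0],-1],[[0,0,0],[0,0,0],-1],[[0,0,0],[0,0,0],-1],[[0,0,0],[0,0,0],-1],[[0,0,0],[0,0,0],-1]], "newtons": 70}}

```text
time: 11.13
ee_pos: [0.4529, -0.2484, 0.0043]
orientation: [0.535, -0.535, 0.462, -0.463]
ft_force: [-2.3, 0.5, 7.6]
finger_gap: 0.0278
```

```bash
python3 -c "
from h import *
s=bot.state();print(s['finger_gap'],tool()[0],s['qpos'].round(2),s['ft_force'])
x=tool()[1].as_matrix()[:,0];print(np.arctan2(x[1],x[0])+np.pi/2)"
```

```text
0.027819673669515287 [ 0.45290797 -0.24843493  0.00428716] [ 0.03  0.75  0.5   2.03 -0.7   0.53 -0.39] [-2.28836762  0.50606086  7.63911378]
0.1447317641433714
```

>>> {"op": "arm_command", "data": {"moves": [[[0,-0.05,0],[0,0,0],-1],[[0,-0.15,0],[0,0,0],-1],[[0,-0.28,0],[0,0,0],-1],[[0,-0.42,0],[0,0,0],-1],[[0,-0.56,0],[0,0,0],-1],[[0,-0.7,0],[0,0,0],-1],[[0,-0.72,0],[0,0,0],-1],[[0,-0.72,0],[0,0,0],-1]]}}

```text
time: 11.8
ee_pos: [0.4537, -0.2485, 0.1857]
orientation: [0.536, -0.534, 0.461, -0.464]
ft_force: [-0.5, 0.5, -2.9]
finger_gap: 0.0281
```

```bash
python3 -c "
from h import *
s=bot.state();print(s['finger_gap'],tool()[0],s['qpos'].round(2),s['ft_force'],s['moment'])
P=CASE+[-.085*np.cos(CY)+.010*np.sin(CY),-.085*np.sin(CY)-.01*np.cos(CY),.19];print(P)
print(goal(P,down(CY)))"
```

```text
0.028109423361454403 [ 0.45366055 -0.24845823  0.18565913] [-0.19  0.46  0.78  1.97 -0.43  0.87 -0.61] [-0.46534481  0.50022767 -2.85270783] [ 0.01859012  0.02385453 -0.00437504]
[0.48377654 0.22387835 0.19      ]
(array([-1.852, -0.018,  0.392]), array([-0.001, -0.462,  0.002]))
```

>>> {"op": "arm_command", "data": {"moves": [[[-0.1,-0.02,0.02],[0,-0.025,0],-1],[[-0.2,-0.02,0.04],[0,-0.05,0],-1],[[-0.3,-0.02,0.06],[0,-0.075,0],-1],[[-0.4,-0.02,0.08],[0,-0.1,0],-1],[[-0.5,-0.02,0.1],[0,-0.125,0],-1],[[-0.6,-0.02,0.12],[0,-0.15,0],-1],[[-0.7,-0.02,0.15],[0,-0.175,0],-1],[[-0.8,-0.02,0.18],[0,-0.2,0],-1],[[-0.9,-0.02,0.2],[0,-0.225,0],-1],[[-0.95,-0.02,0.2],[0,-0.23,0],-1]]}}

```text
time: 12.63
ee_pos: [0.4667, -0.0023, 0.1867]
orientation: [0.665, -0.665, 0.242, -0.24]
ft_force: [-0.9, 1.0, -1.9]
finger_gap: 0.028
```

```bash
python3 -c "
from h import *
s=bot.state();print(s['finger_gap'],tool()[0],s['qpos'].round(2),s['ft_force'])
P=CASE+[-.085*np.cos(CY)+.010*np.sin(CY),-.085*np.sin(CY)-.01*np.cos(CY),.19]
print(goal(P,down(CY)))"
```

```text
0.02795845952425752 [ 0.46666099 -0.00231979  0.18668568] [-0.58  0.33  0.59  2.07 -0.25  0.81 -0.54] [-0.90843592  0.9922754  -1.87581321]
(array([-0.528, -0.013,  0.738]), array([-0.   , -0.23 , -0.001]))
```

>>> {"op": "arm_command", "data": {"moves": [[[-0.06,-0.013,0.09],[0,-0.03,0],-1],[[-0.12,-0.013,0.18],[0,-0.06,0],-1],[[-0.18,-0.013,0.27],[0,-0.09,0],-1],[[-0.25,-0.013,0.36],[0,-0.12,0],-1],[[-0.32,-0.013,0.45],[0,-0.15,0],-1],[[-0.39,-0.013,0.55],[0,-0.18,0],-1],[[-0.46,-0.013,0.65],[0,-0.21,0],-1],[[-0.528,-0.013,0.738],[0,-0.23,0],-1],[[-0.528,-0.013,0.738],[0,-0.23,0],-1],[[-0.528,-0.013,0.738],[0,-0.23,0],-1]]}}

```text
time: 13.47
ee_pos: [0.4851, 0.2209, 0.1899]
orientation: [-0.707, 0.707, 0.006, -0.008]
ft_force: [-0.3, -0.6, -1.8]
finger_gap: 0.0276
```

```bash
python3 -c "
from h import *
s=bot.state();print(s['finger_gap'],tool()[0],s['qpos'].round(2),s['ft_force'])
im,W,d=grab('top');np.save('t5.npy',W);cv2.imwrite('t5raw.png',im)
im2,W2,d2=grab('scene');np.save('s5.npy',W2);cv2.imwrite('s5raw.png',im2)
cv2.imwrite('pics/p5.png',np.hstack([cv2.resize(im[110:250,70:240],None,fx=2.3,fy=2.3),cv2.resize(im2[80:220,250:420],None,fx=2.3,fy=2.3)]))
P=CASE+[-.085*np.cos(CY)+.010*np.sin(CY),-.085*np.sin(CY)-.01*np.cos(CY),.008]
print(goal(P,down(CY)))"
```

```text
0.02760175514778477 [0.4850843  0.22092457 0.18987882] [-0.79  0.41  0.35  1.9  -0.18  0.87 -0.33] [-0.29183689 -0.57293054 -1.79548611]
(array([-0.006,  0.729,  0.023]), array([ 0.001, -0.003, -0.001]))
```

View pics/p5.png

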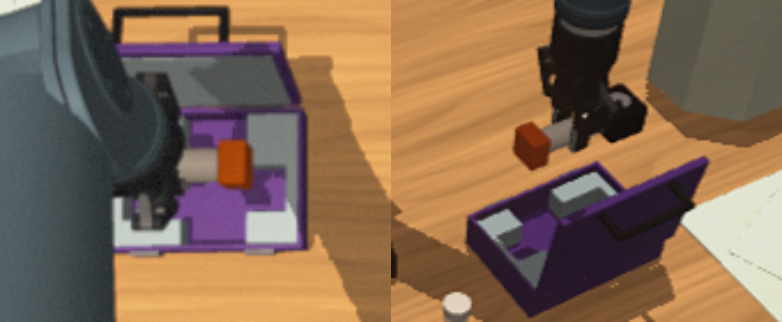

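The handset is held level over the case, collar at the -y end and hub at +y. I check the collar's position numerically.

```bash
python3 - <<'E'
from h import *
for n in("t5","s5"):
    W=np.load(n+".npy");im=cv2.imread(n+"raw.png");hs=cv2.cvtColor(im,cv2.COLOR_BGR2HSV)
    m=(hs[...,0]<12)&(hs[...,1]>170)&(W[...,2]>.12)&(W[...,2]<.26)
    p=W[m]; print(n,m.sum(),p.min(0).round(3),p.max(0).round(3),np.median(p,0).round(3))
    if n=="t5":
        top=p[p[:,2]>.21];print(len(top),np.percentile(top,[2,50,98],axis=0).round(4));r=cv2.minAreaRect(top[:,:2].astype(np.float32));print(r)
c,Rc=tool();mid=c+Rc.apply([0,0,.01]);print("mid",mid,"expected collar",mid+Rc.apply([0,0,-.0675]))
E
```

```text
t5 194 [0.466 0.154 0.196] [0.504 0.178 0.23 ] [0.485 0.165 0.225]
173 [[0.4663 0.1543 0.2142]
 [0.4855 0.1657 0.2259]
 [0.5038 0.1778 0.2291]]
((0.48499250411987305, 0.1660510003566742), (0.037922874093055725, 0.024203673005104065), 0.8489624857902527)
s5 242 [-0.971 -0.448  0.121] [0.509 0.177 0.231] [0.495 0.158 0.217]
mid [0.48547447 0.22837712 0.19021148] expected collar [0.48657871 0.16088626 0.1903341 ]
```

>>> {"op": "arm_command", "data": {"moves": [[[0,0.1,0.002],[0,-0.003,0],-1],[[0,0.22,0.002],[0,-0.003,0],-1],[[0,0.34,0.002],[0,-0.003,0],-1],[[0,0.44,0.002],[0,-0.003,0],-1],[[0,0.52,0.002],[0,-0.003,0],-1],[[0,0.59,0.002],[0,-0.003,0],-1],[[0,0.64,0.002],[0,-0.003,0],-1],[[0,0.68,0.002],[0,-0.003,0],-1],[[0,0.7,0.002],[0,-0.003,0],-1],[[0,0.7,0.002],[0,-0.003,0],-1]]}}

```text
time: 14.4
ee_pos: [0.4859, 0.22, 0.0154]
orientation: [-0.707, 0.707, 0.009, -0.01]
ft_force: [0.1, -0.4, -1.7]
finger_gap: 0.0276
```

```bash
python3 -c "
from h import *
s=bot.state();print(s['finger_gap'],tool()[0],s['ft_force'],s['moment'])"
```

```text
0.027618227955259016 [0.48594548 0.22000086 0.01544242] [ 0.07274707 -0.40288552 -1.65911808] [-0.04091745 -0.01343916 -0.03999117]
```

No side force, so it is in the pocket. I lower the last 6 mm and release.

>>> {"op": "arm_command", "data": {"moves": [[[0,0.014,0],[0,0,0],-1],[[0,0.025,0],[0,0,0],-1],[[0,0.025,0],[0,0,0],-1],[[0,0.025,0],[0,0,0],0.1],[[0,0.025,0],[0,0,0],0.1],[[0,0.025,0],[0,0,0],0.1],[[0,0.025,0],[0,0,0],0.1],[[0,0.025,0],[0,0,0],0.1],[[0,0.025,0],[0,0,0],0.1]]}}

```text
time: 15.15
ee_pos: [0.4863, 0.2208, 0.0099]
orientation: [0.707, -0.707, -0.01, 0.01]
ft_force: [0.4, -0.1, -0.3]
finger_gap: 0.0471
```

>>> {"op": "arm_command", "data": {"moves": [[[0,-0.15,0],[0,0,0],0.1],[[0,-0.3,0],[0,0,0],0.1],[[0,-0.45,0],[0,0,0],0.1],[[0,-0.6,0],[0,0,0],0.1],[[0,-0.75,0],[0,0,0],0.1],[[0,-0.9,0],[0,0,0],0.1],[[0,-1,0],[0,0,0],-0.3],[[0,-1,0],[0,0,0],-0.3],[[0,-1,0],[0,0,0],-0.3]]}}

```text
time: 15.9
ee_pos: [0.4869, 0.2212, 0.2611]
orientation: [0.708, -0.706, -0.011, 0.009]
ft_force: [-0.7, -0.8, -1.2]
finger_gap: 0.0299
```

```bash
python3 -c "
from h import *
s=bot.state();print(s['finger_gap'],tool()[0],s['qpos'].round(2),s['ft_force'])
im,W,d=grab('top');np.save('t6.npy',W);cv2.imwrite('t6raw.png',im)
im2,W2,d2=grab('scene');np.save('s6.npy',W2);cv2.imwrite('s6raw.png',im2)
cv2.imwrite('pics/p6.png',np.hstack([cv2.resize(im[110:250,70:240],None,fx=2.3,fy=2.3),cv2.resize(im2[80:220,250:420],None,fx=2.3,fy=2.3)]))
print(goal(handle(1.75,.08),down(CY)),handle(1.75))"
```

```text
0.029895784901262306 [0.48687987 0.22117148 0.26111329] [-0.82  0.32  0.39  1.83 -0.14  1.02 -0.35] [-0.69178119 -0.76883257 -1.196495  ]
(array([0.618, 0.08 , 0.051]), array([ 0.   ,  0.001, -0.001])) [0.63932316 0.23777095 0.1584125 ]
```

View pics/p6.png

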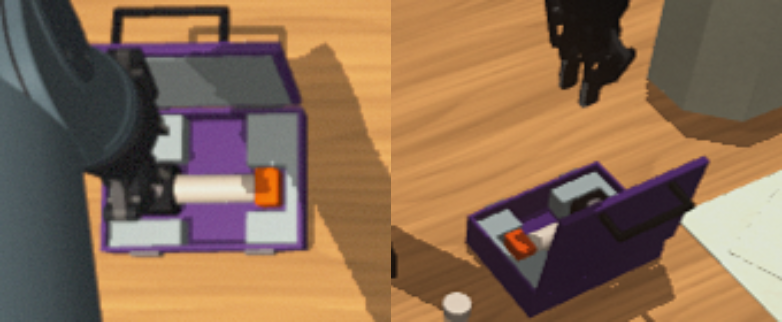

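The handset lies in the pocket, collar at left crop (268,187) and tube straight; the scene view shows the hub in the +y end. I check its position and go back above the bar.

>>> {"op": "arm_command", "data": {"moves": [[[0.2,-0.14,0.03],[0,0,0],-0.4],[[0.4,-0.14,0.07],[0,0,0],-0.4],[[0.582,-0.14,0.07],[0,0,0],-0.4],[[0.582,-0.14,0.07],[0,0,0],-0.4],[[0.582,-0.14,0.07],[0,0,0],-0.4],[[0.582,-0.14,0.07],[0,0,0],-0.4],[[0.582,0,0.07],[0,0,0],-0.4],[[0.582,0.08,0.07],[0,0,0],-0.4],[[0.582,0.08,0.07],[0,0,0],-0.4]]}}

```text
time: 16.75
ee_pos: [0.6264, 0.2417, 0.2338]
orientation: [-0.706, 0.708, 0.007, -0.014]
ft_force: [-0.9, 0.8, -1.8]
finger_gap: 0.0254
```

```bash
python3 - <<'E'
from h import *
W=np.load("t6.npy");im=cv2.imread("t6raw.png");hs=cv2.cvtColor(im,cv2.COLOR_BGR2HSV)
m=np.zeros(W.shape[:2],bool);m[150:225,140:200]=1
p=W[m&(hs[...,0]<12)&(hs[...,1]>170)&(W[...,2]>.035)];r=cv2.minAreaRect(p[:,:2].astype(np.float32));print("collar",r,np.median(p[:,2]))
print("want collar",CASE[:2]+[-.085+.0675*np.sin(CY),-.085*np.sin(CY)-.0675])
s=bot.state();print(s['finger_gap'],tool()[0]);print(goal([.632,.2406,.167],down(CY)))
E
```

```text
collar ((0.486880898475647, 0.16593733429908752), (0.03729638084769249, 0.023596828803420067), 1.771332859992981) 0.044756308007115164
want collar [0.48518732 0.16637522]
0.025402799711363874 [0.62643474 0.24167072 0.23376899]
(array([ 0.025,  0.267, -0.004]), array([ 0.001,  0.001, -0.003]))
```

>>> {"op": "arm_command", "data": {"moves": [[[0.022,0.08,0],[0,0,0],-0.4],[[0.022,0.18,0],[0,0,0],-0.4],[[0.022,0.275,0],[0,0,0],-0.4],[[0.022,0.275,0],[0,0,0],-0.4],[[0.022,0.275,0],[0,0,0],-1],[[0.022,0.275,0],[0,0,0],-1],[[0.022,0.275,0],[0,0,0],-1],[[0.022,0.275,0],[0,0,0],-1],[[0.022,0.275,0],[0,0,0],-1]], "newtons": 40}}

```text
time: 17.5
ee_pos: [0.6365, 0.2427, 0.1719]
orientation: [0.707, -0.707, -0.01, 0.01]
ft_force: [-2.1, 0.4, -2.3]
finger_gap: 0.0081
```

```bash
python3 -c "
from h import *
s=bot.state();print(s['finger_gap'],tool()[0],s['ft_force'])
for q in np.arange(1.7,-.11,-.1):
  d=handle(q)-handle(1.75); print(round(q,2),(down(CY).inv().apply(d)/.25).round(3)[:2],handle(q)[[0,2]].round(3))"
```

```text
0.008143851374474834 [0.63647212 0.24272012 0.17190369] [-2.0917651   0.36810616 -2.31160845]
1.7 [-0.026 -0.014] [0.633 0.162]
1.6 [-0.079 -0.037] [0.619 0.168]
1.5 [-0.135 -0.054] [0.606 0.172]
1.4 [-0.192 -0.066] [0.591 0.175]
1.3 [-0.25  -0.073] [0.577 0.177]
1.2 [-0.308 -0.073] [0.562 0.177]
1.1 [-0.366 -0.068] [0.548 0.175]
1.0 [-0.423 -0.056] [0.533 0.173]
0.9 [-0.479 -0.04 ] [0.52  0.168]
0.8 [-0.533 -0.017] [0.506 0.163]
0.7 [-0.584  0.01 ] [0.493 0.156]
0.6 [-0.633  0.043] [0.481 0.148]
0.5 [-0.678  0.08 ] [0.47  0.138]
0.4 [-0.719  0.122] [0.46  0.128]
0.3 [-0.755  0.167] [0.451 0.117]
0.2 [-0.787  0.216] [0.443 0.104]
0.1 [-0.814  0.267] [0.436 0.092]
-0.0 [-0.835  0.322] [0.431 0.078]
-0.1 [-0.851  0.378] [0.427 0.064]
```

>>> {"op": "arm_command", "data": {"moves": [[[-0.026,-0.014,0],[0,0,0],-1],[[-0.079,-0.037,0],[0,0,0],-1],[[-0.135,-0.054,0],[0,0,0],-1],[[-0.192,-0.066,0],[0,0,0],-1],[[-0.25,-0.073,0],[0,0,0],-1],[[-0.308,-0.073,0],[0,0,0],-1],[[-0.366,-0.068,0],[0,0,0],-1],[[-0.423,-0.056,0],[0,0,0],-1],[[-0.479,-0.04,0],[0,0,0],-1],[[-0.533,-0.017,0],[0,0,0],-1]]}}

```text
time: 18.33
ee_pos: [0.5059, 0.239, 0.1777]
orientation: [0.708, -0.706, -0.013, 0.007]
ft_force: [5.4, 0.0, -4.4]
finger_gap: 0.008
```

```bash
python3 -c "
from h import *
s=bot.state();print(s['finger_gap'],tool()[0],s['ft_force'],s['moment'])"
```

```text
0.007999403518534077 [0.50589923 0.23902306 0.1776802 ] [ 5.40467446  0.02210609 -4.39777749] [ 0.04827504 -1.3924234  -0.015641  ]
```

>>> {"op": "arm_command", "data": {"moves": [[[-0.051,0.027,0],[0,0,0],-1],[[-0.1,0.06,0],[0,0,0],-1],[[-0.145,0.097,0],[0,0,0],-1],[[-0.186,0.139,0],[0,0,0],-1],[[-0.222,0.184,0],[0,0,0],-1],[[-0.254,0.233,0],[0,0,0],-1],[[-0.281,0.284,0],[0,0,0],-1],[[-0.302,0.339,0],[0,0,0],-1],[[-0.302,0.345,0],[0,0,0],-1],[[-0.302,0.345,0],[0,0,0],-1]]}}

```text
time: 19.17
ee_pos: [0.4309, 0.2377, 0.0915]
orientation: [0.708, -0.706, -0.012, 0.008]
ft_force: [-0.6, -0.7, 9.3]
finger_gap: 0.0079
```

```bash
python3 -c "
from h import *
s=bot.state();print(s['finger_gap'],tool()[0],s['ft_force'],s['moment'])"
```

```text
0.007889116104009528 [0.43094483 0.23768618 0.09150161] [-0.62817142 -0.74426644  9.34820295] [-0.15550055  0.04414412  0.00749502]
```

>>> {"op": "arm_command", "data": {"moves": [[[0,0.02,0],[0,0,0],-1],[[0,0.04,0],[0,0,0],-1],[[0,0.04,0],[0,0,0],-1],[[0,0.04,0],[0,0,0],-1]]}}

```text
time: 19.5
ee_pos: [0.431, 0.2389, 0.0839]
orientation: [0.709, -0.705, -0.012, 0.008]
ft_force: [-10.0, -3.0, 43.5]
finger_gap: 0.0077
```

>>> {"op": "arm_command", "data": {"moves": [[[0,-0.03,0],[0,0,0],-1],[[0,-0.03,0],[0,0,0],-0.4],[[0,-0.03,0],[0,0,0],-0.4],[[0,-0.03,0],[0,0,0],-0.4],[[0,-0.03,0],[0,0,0],-0.4],[[0,-0.2,0],[0,0,0],-0.4],[[0,-0.35,0],[0,0,0],-0.4],[[0,-0.5,0],[0,0,0],-0.4],[[0,-0.5,0],[0,0,0],-0.4]]}}

```text
time: 20.25
ee_pos: [0.4321, 0.2381, 0.2099]
orientation: [0.709, -0.705, -0.013, 0.007]
ft_force: [1.0, 0.2, -0.2]
finger_gap: 0.0255
```

>>> {"op": "arm_command", "data": {"moves": [[[-0.3,-0.4,0.6],[0,0,0],-0.4],[[-0.3,-0.4,0.6],[0,0,0],-0.4],[[-0.3,-0.4,0.6],[0,0,0],-0.4],[[-0.3,-0.4,0.6],[0,0,0],-0.4],[[-0.3,-0.4,0.6],[0,0,0],-0.4],[[-0.3,-0.4,0.6],[0,0,0],-0.4],[[-0.3,-0.4,0.6],[0,0,0],-0.4]]}}

```text
time: 20.83
ee_pos: [0.3477, 0.3857, 0.3039]
orientation: [0.707, -0.707, -0.011, 0.011]
ft_force: [0.0, -0.9, -1.0]
finger_gap: 0.0258
```

```bash
python3 - <<'E'
from h import *
print(tool()[0])
im,W,d=grab('top');im2,W2,d2=grab('scene')
cv2.imwrite('pics/p7.png',np.hstack([im[:, :420],im2[80:,200:]] if 0 else [cv2.resize(im,(400,300)),cv2.resize(im2,(400,300))]))
Z=W[...,2]
for v in range(155,222,6): print(v,W[v,125].round(3),W[v,190].round(3))
V=W2.reshape(-1,3);c,s=np.cos(CY),np.sin(CY);D=V[:,:2]-CASE[:2];X=D[:,0]*c+D[:,1]*s;Y=-D[:,0]*s+D[:,1]*c
for nm,x,y,z in(("top",X,Y,V[:,2]),):
    k=(abs(y)<.1)&(abs(y)>.06)&(x>-.145)&(x<-.01)&(z>.045)&(z<.12); A=np.c_[x[k],np.ones(k.sum())];print("lid plane scene",k.sum(),np.linalg.lstsq(A,z[k],rcond=None)[0])
D=W.reshape(-1,3);d2=D[:,:2]-CASE[:2];x=d2[:,0]*c+d2[:,1]*s;y=-d2[:,0]*s+d2[:,1]*c;z=D[:,2]
k=(abs(y)<.1)&(abs(y)>.06)&(x>-.14)&(x<-.01)&(z>.045)&(z<.12);print("lid plane top",k.sum(),np.linalg.lstsq(np.c_[x[k],np.ones(k.sum())],z[k],rcond=None)[0])
for n,(a,b,e,f,h) in dict(bottle=(.60,.67,-.06,.02,.05),cup=(.42,.52,-.18,-.08,.07),tape=(.45,.56,-.40,-.30,.028)).items():
    k=(D[:,0]>a)&(D[:,0]<b)&(D[:,1]>e)&(D[:,1]<f)&(z>h);print(n,k.sum(),D[k].mean(0).round(3))
E
```

```text
[0.34771604 0.38573294 0.30394071]
155 [0.569 0.312 0.063] [0.57  0.155 0.065]
161 [0.552 0.308 0.073] [0.555 0.154 0.069]
167 [0.537 0.306 0.079] [0.539 0.153 0.075]
173 [0.523 0.306 0.076] [0.523 0.15  0.088]
179 [0.507 0.302 0.086] [0.509 0.15  0.089]
185 [0.492 0.299 0.093] [0.493 0.148 0.097]
191 [0.477 0.297 0.098] [0.48  0.147 0.096]
197 [0.458 0.281 0.147] [0.465 0.146 0.102]
203 [0.446 0.283 0.137] [0.45  0.144 0.111]
209 [0.434 0.29  0.114] [0.436 0.143 0.115]
215 [0.426 0.312 0.04 ] [0.428 0.155 0.038]
221 [0.413 0.322 0.005] [0.416 0.16  0.001]
lid plane scene 1079 [-0.36356396  0.06445388]
lid plane top 1798 [-0.37383058  0.06464843]
bottle 787 [ 0.625 -0.022  0.133]
cup 218 [ 0.473 -0.128  0.083]
tape 360 [ 0.505 -0.351  0.035]
```

View pics/p7.png

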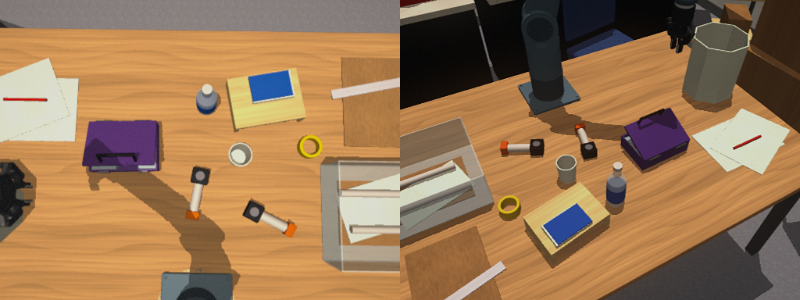

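The lid was not left shut: the top-view plane shows it about 0.36 rad ajar, at (120,145) in the left view. I rose before the fingers had let go of the bar. Bystanders are unmoved. I will press the lid shut with closed fingertips beside the bar, where lifting off cannot drag it.

```bash
python3 -c "
from h import *
for z in (.16,.058): print(goal([.4454,.158,z],down(CY)))"
```

```text
(array([ 0.362,  0.573, -0.909]), array([ 0.001,  0.001, -0.   ]))
(array([ 0.362,  0.981, -0.908]), array([ 0.001,  0.001, -0.   ]))
```

>>> {"op": "arm_command", "data": {"moves": [[[0.362,0,-0.908],[0,0,0],-1],[[0.362,0,-0.908],[0,0,0],-1],[[0.362,0,-0.908],[0,0,0],-1],[[0.362,0,-0.908],[0,0,0],-1],[[0.362,0,-0.908],[0,0,0],-1],[[0.362,0,-0.908],[0,0,0],-1],[[0.362,0.3,-0.908],[0,0,0],-1],[[0.362,0.573,-0.908],[0,0,0],-1],[[0.362,0.573,-0.908],[0,0,0],-1],[[0.362,0.573,-0.908],[0,0,0],-1]]}}

```text
time: 21.77
ee_pos: [0.4425, 0.1565, 0.156]
orientation: [-0.706, 0.709, 0.007, -0.011]
ft_force: [-0.4, -0.2, -0.0]
finger_gap: 0.0
```

>>> {"op": "arm_command", "data": {"moves": [[[0,0.08,0],[0,0,0],-1],[[0,0.15,0],[0,0,0],-1],[[0,0.2,0],[0,0,0],-1],[[0,0.24,0],[0,0,0],-1],[[0,0.28,0],[0,0,0],-1],[[0,0.32,0],[0,0,0],-1],[[0,0.35,0],[0,0,0],-1],[[0,0.37,0],[0,0,0],-1],[[0,0.38,0],[0,0,0],-1],[[0,0.38,0],[0,0,0],-1]]}}

```text
time: 22.6
ee_pos: [0.4456, 0.16, 0.0655]
orientation: [-0.707, 0.707, 0.01, -0.01]
ft_force: [0.3, 0.2, -0.6]
finger_gap: 0.0005
```

>>> {"op": "arm_command", "data": {"moves": [[[0,0.015,0],[0,0,0],-1],[[0,0.03,0],[0,0,0],-1],[[0,0.035,0],[0,0,0],-1],[[0,0.035,0],[0,0,0],-1]]}}

```text
time: 22.93
ee_pos: [0.4466, 0.1604, 0.0612]
orientation: [0.708, -0.706, -0.01, 0.01]
ft_force: [-15.3, -5.1, 64.1]
finger_gap: 0.0002
```

Firm stop at z = 61 mm, and the shut lid's face is at 62. I lift off and check.

>>> {"op": "arm_command", "data": {"moves": [[[0,-0.1,0],[0,0,0],-1],[[0,-0.25,0],[0,0,0],-1],[[0,-0.4,0],[0,0,0],-1],[[0,-0.6,0],[0,0,0],-1],[[0,-0.8,0],[0,0,0],-1],[[-0.3,-0.9,0.9],[0,0,0],-1],[[-0.3,-0.9,0.9],[0,0,0],-1],[[-0.3,-0.9,0.9],[0,0,0],-1],[[-0.3,-0.9,0.9],[0,0,0],-1],[[-0.3,-0.9,0.9],[0,0,0],-1]]}}

```text
time: 23.77
ee_pos: [0.3742, 0.3547, 0.2773]
orientation: [0.708, -0.707, -0.01, 0.01]
ft_force: [0.3, 0.5, -0.2]
finger_gap: 0.0003
```

>>> {"op": "arm_command", "data": {"moves": [[[0,0,0.2],[0,0,0],-1],[[0,0,0.2],[0,0,0],-1],[[0,0,0.2],[0,0,0],-1]]}}

```text
time: 24.02
ee_pos: [0.3723, 0.4065, 0.2762]
orientation: [0.707, -0.707, -0.012, 0.012]
ft_force: [-0.4, -0.8, 1.3]
finger_gap: 0.0001
```

```bash
python3 - <<'E'
from h import *
print(tool()[0],bot.state()['ft_force'])
im,W,d=grab('top');im2,W2,d2=grab('scene')
cv2.imwrite('pics/p8.png',np.hstack([cv2.resize(im[110:250,70:240],None,fx=2.3,fy=2.3),cv2.resize(im2[80:220,250:420],None,fx=2.3,fy=2.3)]))
c,s=np.cos(CY),np.sin(CY)
for n,w in(("top",W),("scene",W2)):
    D=w.reshape(-1,3);d=D[:,:2]-CASE[:2];x=d[:,0]*c+d[:,1]*s;y=-d[:,0]*s+d[:,1]*c;z=D[:,2]
    k=(abs(y)<.1)&(abs(y)>.06)&(x>-.14)&(x<-.01)&(z>.045)&(z<.12);print(n,k.sum(),np.linalg.lstsq(np.c_[x[k],np.ones(k.sum())],z[k],rcond=None)[0])
E
```

```text
[0.37232527 0.40651871 0.27624067] [-0.35024191 -0.81039881  1.29639216]
top 1788 [0.00182714 0.0631052 ]
scene 871 [-0.00278641  0.06241677]
```

View pics/p8.png

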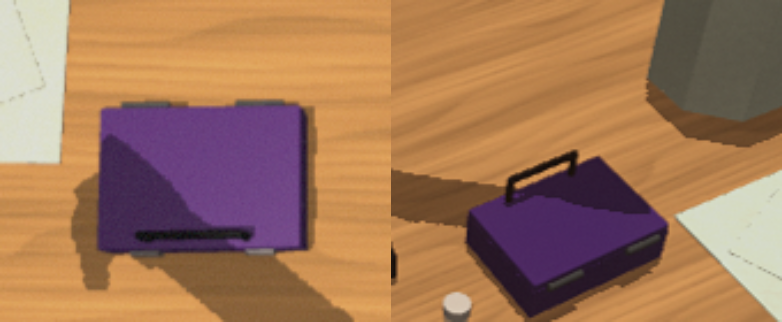

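The lid lies flat (slope 0.002 rad, face at 63 mm) and the arm is clear. I hand in.

```bash
python3 -c "
from h import *
print(order.close_job())"
```

```text
the job is handed in; nothing more can be done
None
```

The handset is in the case's foam pocket and the lid is shut. I handed the job in at about 24 s of robot time, and no verdict was reported.

**What I did:**
- I opened the lid by its bar to about 1.75 rad.
- I drew the handset out by its collar and released it with its centre about 110 mm in front of the riser's front edge.
- I took it again by the white tube, laid it in the pocket with the hub in the wider (+y) end, and closed the lid.

**Last checks:**
- **Handset:** with the lid still open, the collar was within 2 mm of its intended place and in line within about 0.03 rad. I could not see it again once the lid was shut.
- **Lid:** it is flat, with its slope within 0.003 rad of zero in both cameras and its face at 63 mm (62 expected).
- **Bystanders:** bottle, cup and tape read within 2 mm of their start positions, measured just before the final lid press, which was far from them.

**What went wrong on the way:**
- **First closing failed:** I lifted before the fingers had let go of the bar, which left the lid about 0.36 rad ajar. I then pressed it shut with closed fingertips, which read 64 N at the wrist (limit 120). The 40 N limit is for the arm and gripper body; I took the fingertips as not counting.
- **Wrong turn:** one sign slip sent the arm the wrong way in free air; nothing was touched.
- **Case position:** my first estimate was about 5 mm off in x; I corrected it once the foam was visible.

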